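# Clamp a matched pair of silver casket sides in the vise

### The job

Take the two long silver plates that lean together on the sloping draining rack, both in one grasp, and stand them upright on the fork of the wooden-jawed vise, still face to face with ends and edges level, about midway along the jaws and close against the fixed jaw. Let go, then push the sliding jaw up until it nips the pair between the jaws so their top edges can be shaped together. Lower them by feel until they rest on the fork before you let go (no ramming, no dropping), push the jaw gently, and leave everything else on the bench where it is.

Things in the scene. Friction and masses are not known exactly. Their poses are not given: they have to be found in the camera images.
- plate_under: one of two identical loose plain bright grey nickel-silver plates (long sides of a casket), 130 mm long, 64 mm high, 6 mm thick, about 0.4 kg. Origin at the plate's centre; x across the thickness, y along the length, z up the height. It leans on the rack, its top edge towards the robot, about 26 degrees from upright; this one lies underneath, against the rack's slats
- plate_over: the other plate, same size and axes; it lies flat on top of plate_under (on its +x face) with ends and edges level. The pair is 12 mm thick
- rack: fixed wooden draining rack, board 110 x 160 mm; origin under its centre, y along the plates. The plates stand on a ledge 40 mm above the bench, with a low lip in front. Two sloping slats, 18 mm wide, 86 mm free between them, carry the plates' undersides over the lower 52 of their 64 mm height: the middle is open behind and the top 12 mm is free all along
- vise: fixed bench vise with light wooden jaws, 180 mm long in y, tops at z = 85 mm. Origin on the bench below the middle of the fixed jaw's gripping face, the upright plane x = 0; x points from the sliding jaw to the fixed jaw, away from the robot (yawed up to 0.3 rad). The fixed jaw fills x = 0 to 40 mm; behind it small fittings reach x = 61 mm, below z = 80 mm
- jaw (a joint): vise opening in m between the jaw faces (0 shut; starts 0.032 to 0.046). The sliding jaw is 42 mm thick in x, top at z = 85 mm; quick-release: it slides against about 4 N of friction (up to 10 N more while it shifts the plates), stays where left, and is closed by pushing its outer (robot side) face to +x. From that face the screw and its crossbar (120 mm in y) stick out 104 mm, all below z = 42 mm: push above them
- jaw_face (a point): middle of the fixed jaw face's top edge, 85 mm up. Below it two level steel fork bars (10 mm wide, at y = +35 and -35 mm) reach 40 mm out from the face into the gap; plates stand across them. The fork is set 30 to 44 mm below the jaw tops, so a plate on it rises 20 to 34 mm above the jaws. The setting is not given: feel or see it
- end_plate: bystander: a shorter grey metal plate, 64 x 80 x 6 mm, lying flat; origin under its centre
- punch: bystander: square steel chasing punch, 120 x 11 x 11 mm, lying along its x; origin under its middle
- hammer: bystander: chasing hammer, 240 mm, lying along its x, 35 mm high; origin near the middle of the handle, on the bench
- calipers: bystander: brass bow calipers, 150 x 75 x 8 mm, lying flat; origin near the middle
- file: bystander: hand file with wooden handle, 275 x 25 mm, lying along its x; origin on the bench 65 mm from the blade's handle end
- jar: bystander: amber glass jar, 68 mm diameter, 85 mm high; origin under its centre
There are look-alikes about, which are no part of the job. Leave any orange look-alike of the plate_under alone.

How it is judged (in metres and radians):
On the way, in this order (a step that is already met when the one before it is completed fails the run):
1. both plates are lifted clear of the rack together in one grasp (contact force between the fingers and plate_under above 1 N and contact force between each of the fingers, plate_under and plate_over above 1 N and height (world z) of each of plate_under, plate_over above 0.1 m and contact force between each of plate_under, plate_over and rack below 0.1 N), for 0.3 s.
2. the pair stands on the fork between the open jaws, let go (y of plate_under in the frame of vise between -0.035 and 0.035 m and z of plate_under in the frame of vise between 0.069 and 0.092 m and y of plate_over in the frame of vise between -0.035 and 0.035 m and z of plate_over in the frame of vise between 0.069 and 0.092 m and y of plate_under in the frame of plate_over between -0.005 and 0.005 m and z of plate_under in the frame of plate_over between -0.004 and 0.004 m and contact force between the fingers and plate_under below 0.1 N and contact force between the fingers and plate_over below 0.1 N and contact force between each of plate_under, plate_over and vise above 0.5 N and angle between each of plate_under, plate_over's own z axis and vertical below 0.3 rad and value of joint jaw above 0.0145 m), for 0.2 s.
3. the sliding jaw is pushed up and nips the pair (value of joint jaw below 0.0135 m), for 0.1 s.
At the end, for the whole second after the job is handed in: Both plates stand upright (within 0.06 rad) side by side between the jaws, at the height of the fork, centres within 35 mm of the middle of the jaws, ends level within 5 mm and edges within 4 mm, with the sliding jaw closed on them (opening 10.5 to 13.5 mm for the 12 mm pair), released and at rest (y of plate_under in the frame of vise between -0.035 and 0.035 m and z of plate_under in the frame of vise between 0.069 and 0.092 m and y of plate_over in the frame of vise between -0.035 and 0.035 m and z of plate_over in the frame of vise between 0.069 and 0.092 m and y of plate_under in the frame of plate_over between -0.005 and 0.005 m and z of plate_under in the frame of plate_over between -0.004 and 0.004 m and contact force between the fingers and plate_under below 0.1 N and contact force between the fingers and plate_over below 0.1 N and x of plate_under in the frame of vise between -0.014 and 0.002 m and x of plate_over in the frame of vise between -0.014 and 0.002 m and angle between each of plate_under, plate_over's own z axis and vertical below 0.06 rad and value of joint jaw between 0.0105 and 0.0135 m and linear speed of each of plate_under, plate_over below 0.01 m/s); the robot touches nothing.
It fails at once if a plate is dropped or laid on the bench (height (world z) of any of plate_under, plate_over below 0.045 m).
It fails at once if a plate in the grasp is pressed against the vise with more than 40 N ((contact force between the fingers and plate_under above 0.1 N and contact force between plate_under and vise above 40 N) or (contact force between the fingers and plate_over above 0.1 N and contact force between plate_over and vise above 40 N)).
It fails at once if a plate is let fall (over 0.2 m/s while nothing holds it, a drop of about 2 mm) ((contact force between the fingers and plate_under below 0.1 N and linear speed of plate_under above 0.2 m/s) or (contact force between the fingers and plate_over below 0.1 N and linear speed of plate_over above 0.2 m/s)).
It fails at once if the vise is pushed by the hand with more than 45 N (contact force between any of the arm, the fingers and vise above 45 N).
It fails at once if something else on the bench is moved by more than 30 mm (distance of any of end_plate, punch, hammer, calipers, file, jar from where it was at the start of the episode above 0.03 m).
It also fails if it takes over 58 s, if anything falls off the work surface, if the arm or the gripper's body presses on something with over 40 N, if the wrist force passes 120 N, or if a joint passes its speed limit or range.

### The arm

A 6-joint arm with a two-finger parallel gripper is mounted at the origin on the work surface. World frame = base frame: x ahead of the robot, y to its left, z up, the work surface at z = 0. Lengths are in m, angles in degrees, forces in N, time in s.
With the tool pointing down it reaches from about 0.375 to 0.9 m from the base axis. Payload 3.1 kg.
Tool frame: the origin (TCP) lies on the centre line of the jaws, within the pads' length; the fingertips stand finger_overhang ahead of it and the grasp point (between the pads) lies 5 mm behind it (finger_overhang is the distance from the TCP to the fingertips, in m); z points along the fingers, y is the line along which they close (so a half turn about z gives the same grasp; the last joint's range is limited). The gripper opens to 87 mm and grips with 3 to 60 N. Pads are 19 mm wide; open, the fingers measure 117 mm over their backs; the gripper's body (75 mm by 190 mm) begins 51 mm behind the grasp point.
Start: joints at [-87.176, 30.224, 82.088, -0, 67.689, -10.227], TCP at [0.141, -0.609, 0.237] pointing down, gripper open.
Joint ranges: [-176.69, 176.69], [-43.24, 126.21], [12.49, 139.97], [-82, 262], [0, 151.66], [-163.58, 163.58]. Speed limits (degrees/s): [159.86, 159.86, 180, 180, 180, 180].

### API

Orientations are given as a 3x3 rotation matrix whose columns are the frame's x, y, z axes.
In Python, from rig import read_state, capture, calibration, hand_in, finger_overhang gives the robot as it stands.
- The arm moves only by the tool send_rows, never from a script. Its argument "plan" is a list of rows, each a list of 5 numbers: the closure in counts, from 0 (fully open) to 255 (shut), then the shift along the tool's x, y, z in m, then the turn about the tool's z in rad. A call has 1 to 20 rows; each row shifts and turns the commanded pose from where the row before left it, along the tool's axes as they then stand; what a row does not reach is not made up. A row lasts 1/12 s, in which the tool goes at most 41.7 mm and 7.16 degrees, less where a joint would pass 70% of its speed; a pose out of reach is approached as far as the arm can. A call is refused whole if a number of a shift passes 0.0417 or a number of a turn 0.125, either way. A call with a gripper value outside its range is refused whole. The fingers move at their own pace and stop on an object; the grip force is fixed at half the most. Time passes only in rows, so rows that do not move let the fingers close. It gives the time, the measured TCP pose, the force, the opening and the grip force at its end, in the units of the state.
- read_state(): the state, without advancing time (a new reading comes with each control period).
- capture(name): name is "side" or "top"; returns (picture, depth): 384x512x3 uint8, blue, green, red; 384x512 float32, m along the optical axis (not along the pixel's ray), 0 where there is no reading.
- calibration(name): a dict with "fx", "fy", "cx", "cy" (pixels), "xyz" and "rotation" of the camera in the world. Camera axes: x right, y down, z forward; pixel columns grow to the right and rows downward; lengths in m; the calibration is good to about 2 mm. A picture is of the moment at which its call begins. calibration takes no time and is no camera call.
- hand_in(): hands the job in; it is judged then, once.
The state is a dict: "time_s": time; "joint_positions": joint angles; "qvel": joint speeds; "tau": joint torques, N m; "position": TCP position; "tcp_rot": TCP orientation; "force": force on the tool from outside, world axes, zero at the start; "moment": the same for the moment, N m; "opening": opening from 0.0 (shut) to 1.0 (fully open); "grasp_force": force on a finger pad.
Only numpy, scipy, OpenCV 4.12 (cv2) and the standard library are available. Lean on these libraries where they do the work, as an engineer would, in place of code of your own. Each camera call takes 0.05 s, during which the arm holds its last target. There are 200 camera calls.

## Working session

There is one attempt and no reset: what is moved stays moved. The work goes in short steps, Python scripts to look and compute and a tool call to move; the robot and the scene stay as the last step left them, time stands still between calls to the robot, and variables do not carry over. Pictures are saved under pics/ and viewed, at most 10 in all, crops included, and the job is handed in when it is done.

Besides the shell and the picture viewer there is one more tool, called after "Request:" as a command line: name --pt "numbers of a row" for each row, then --argument value for the rest. send_rows: Moves the arm, as the interface text tells. Its arguments: {"type":"object","properties":{"plan":{"type":"array","items":{"type":"array","items":{"type":"number"}}}},"required":["plan"]}

```bash
ls; mkdir -p pics; python3 - <<'E'
from rig import *
import cv2,numpy as np
s=read_state(); print(s, finger_overhang)
for n in("side","top"):
    p,d=capture(n); cv2.imwrite(f"pics/{n}0.png",p); np.savez(f"{n}0.npz",p=p,d=d); print(n,calibration(n), (d==0).mean())
E
```

```text
pics
{'time_s': 0.0, 'joint_positions': array([-8.71748417e+01,  3.02780951e+01,  8.21575290e+01, -1.24059266e-03,
        6.76880053e+01, -1.02278094e+01]), 'qvel': array([-0.07097448,  0.00268595, -0.04664374, -0.05708103,  0.06723776,
       -0.06865956]), 'tau': array([ 9.61874071e-05, -4.40043390e+01, -1.76592082e+01,  6.32988126e-02,
        5.81509375e-02, -1.69614987e-04]), 'position': array([ 0.14113932, -0.60812793,  0.23557459]), 'tcp_rot': array([[ 9.74159851e-01,  2.25859621e-01, -1.26358285e-04],
       [ 2.25859363e-01, -9.74157537e-01,  2.15412815e-03],
       [ 3.63437691e-04, -2.12700436e-03, -9.99997672e-01]]), 'force': array([ 0.60740828, -0.26769476, -0.08379811]), 'moment': array([-0.00707051,  0.00057508, -0.04258496]), 'grasp_force': 0.0, 'opening': 0.9995658600834793} 0.014
side {'fx': 425.75759969387974, 'fy': 425.75759969387974, 'cx': 245.8563240042014, 'cy': 188.51771159718828, 'xyz': array([ 0.13516566, -1.07582333,  0.95606682]), 'rotation': array([[ 0.94945518, -0.20366762,  0.23886055],
       [-0.31330554, -0.56794606,  0.76110243],
       [-0.01935202, -0.79746898, -0.60304952]])} 0.0040435791015625
top {'fx': 350.86904674513187, 'fy': 350.86904674513187, 'cx': 253.6106735835728, 'cy': 191.64645683530452, 'xyz': array([2.88386445e-01, 8.52147038e-04, 1.03873749e+00]), 'rotation': array([[ 0.08266781, -0.97506112,  0.20596563],
       [-0.99657409, -0.0803701 ,  0.01951219],
       [-0.0024721 , -0.20687304, -0.97836467]])} 0.004221598307291667
```

```bash
python3 -c "
import cv2,numpy as np
a=cv2.imread('pics/side0.png');b=cv2.imread('pics/top0.png')
cv2.imwrite('pics/side0b.png',cv2.resize(a,(800,600)));cv2.imwrite('pics/top0b.png',cv2.resize(b,(800,600)))"
```

```text
(no output)
```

View pics/side0b.png

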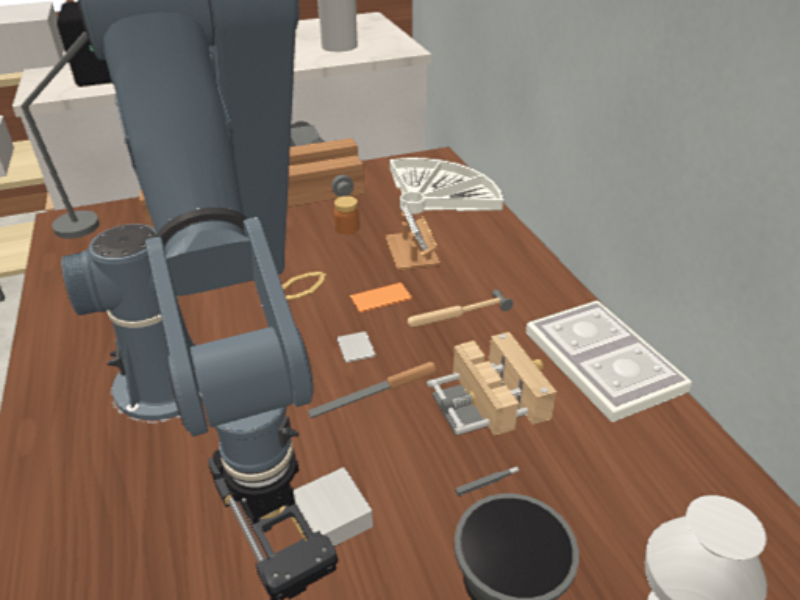

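View pics/top0b.png

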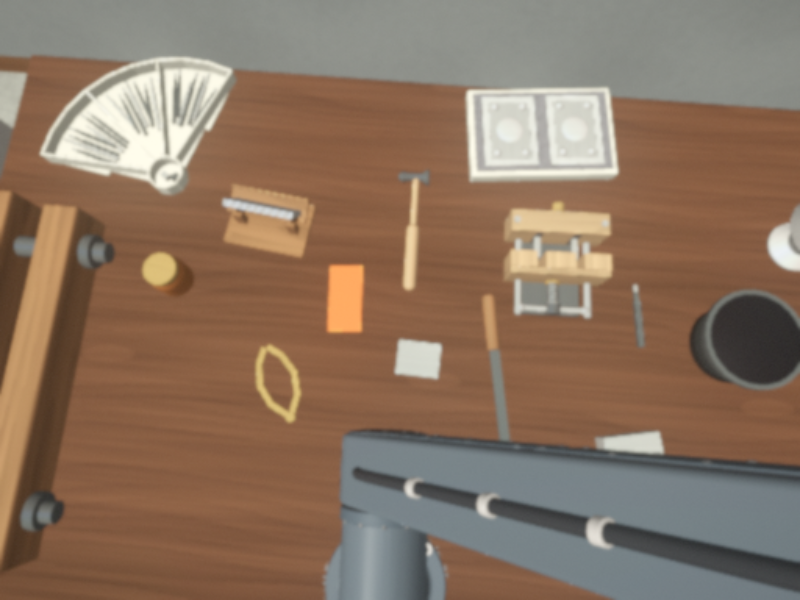

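In the side view, the rack with the leaning plates is at (415,240), the vise at (495,385) and the orange look-alike at (380,297). In the top view they are at (262,210), (558,245) and (345,298). The silver pair on the rack fits the description. The orange plate lies flat, so it is the decoy. I'll confirm with an enlarged crop and measure from depth.

```bash
cat > h.py <<'E'
import cv2,numpy as np
from rig import *
def cloud(n,d):
    c=calibration(n); v,u=np.mgrid[:384,:512]
    P=np.stack([(u-c['cx'])/c['fx']*d,(v-c['cy'])/c['fy']*d,d],-1)
    W=P@c['rotation'].T+c['xyz']; W[d==0]=np.nan; return W
def rect(P):
    r=cv2.minAreaRect(P[:,:2].astype(np.float32)*1000); return cv2.boxPoints(r).round(1).tolist(), [np.round(x,1) for x in r[1]]
E
python3 - <<'E'
from h import *
ims=[]
for n,R,V in(("top",(115,165,140,205),(125,210,315,400)),("side",(125,175,240,290),(205,285,265,360))):
    z=np.load(f"{n}0.npz");p,d=z['p'],z['d'];W=cloud(n,d)
    ims+= [cv2.resize(p[a[0]:a[1],a[2]:a[3]],(400,300),interpolation=2) for a in(R,V)]
    w=W[R[0]:R[1],R[2]:R[3]].reshape(-1,3); q=p[R[0]:R[1],R[2]:R[3]].reshape(-1,3).astype(int)
    sat=q.max(1)-q.min(1); m=(sat<35)&(w[:,2]>.035)&(w[:,2]<.12); A=w[m]; print(n,'plates',m.sum(),A.min(0),A.max(0))
    for lo in(.04,.06,.08,.09,.095):
        B=A[(A[:,2]>lo)&(A[:,2]<lo+.02)]
        if len(B)>5: print(lo,len(B),rect(B))
    m=(w[:,2]>.008)&(w[:,2]<.035)&(sat>50); print('rackboard',rect(w[m]))
    w=W[V[0]:V[1],V[2]:V[3]].reshape(-1,3); B=w[(w[:,2]>.075)&(w[:,2]<.095)]
    print('vise z',np.median(B[:,2]),len(B))
    import scipy.cluster.vq as k
    lab=cv2.kmeans(B[:,:2].astype(np.float32),2,None,(3,50,1e-6),5,2)[1].ravel()
    for i in(0,1): print('vise',rect(B[lab==i]),B[lab==i].mean(0))
cv2.imwrite('pics/crop1.png',np.vstack([np.hstack(ims[:2]),np.hstack(ims[2:])]))
E
```

```text
top plates 302 [0.62164361 0.21892519 0.03597372] [0.66107466 0.3493251  0.10522499]
0.06 37 ([[627.7999877929688, 220.6999969482422], [649.5999755859375, 218.39999389648438], [661.5, 335.8999938964844], [639.7000122070312, 338.1000061035156]], [np.float64(118.1), np.float64(21.9)])
0.08 152 ([[620.0, 221.60000610351562], [641.5, 219.0], [657.2000122070312, 346.8999938964844], [635.7999877929688, 349.6000061035156]], [np.float64(128.9), np.float64(21.6)])
0.09 222 ([[619.7999877929688, 221.8000030517578], [637.0999755859375, 219.5], [653.7999877929688, 347.29998779296875], [636.4000244140625, 349.6000061035156]], [np.float64(128.9), np.float64(17.5)])
0.095 202 ([[620.0, 222.60000610351562], [634.4000244140625, 220.8000030517578], [650.7999877929688, 347.70001220703125], [636.4000244140625, 349.6000061035156]], [np.float64(128.0), np.float64(14.5)])
rackboard ([[575.4000244140625, 211.39999389648438], [683.2999877929688, 199.60000610351562], [700.5999755859375, 359.70001220703125], [592.7999877929688, 371.3999938964844]], [np.float64(161.0), np.float64(108.5)])
vise z 0.0851416294384
[... 1499 characters left out ...]
, 353.6000061035156]], [np.float64(136.1), np.float64(13.8)])
rackboard ([[571.5, 206.89999389648438], [679.5, 193.5], [699.7999877929688, 357.79998779296875], [591.9000244140625, 371.1000061035156]], [np.float64(165.5), np.float64(108.8)])
vise z 0.08512589471093601 1389
vise ([[554.7000122070312, -177.5], [555.5999755859375, -275.20001220703125], [699.4000244140625, -274.0], [698.5, -176.3000030517578]], [np.float64(143.8), np.float64(97.7)]) [ 0.61641995 -0.22855735  0.08448715]
vise ([[557.5, -276.20001220703125], [558.7999877929688, -362.1000061035156], [698.5, -359.8999938964844], [697.0999755859375, -274.0]], [np.float64(139.7), np.float64(85.9)]) [ 0.61710366 -0.32135548  0.08453425]
```

View pics/crop1.png

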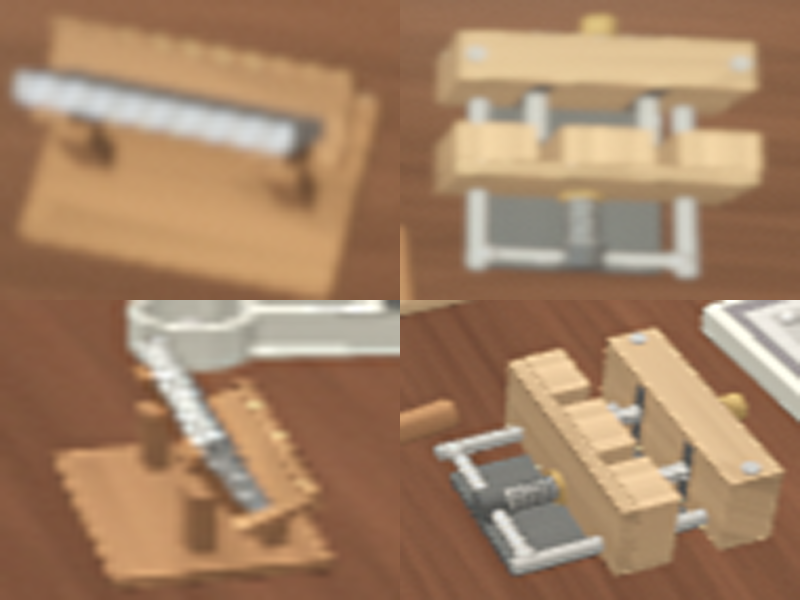

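The crop confirms it: two bright grey plates leaning on the rack slats, top edge towards the robot. The vise gap shows two light fork bars. Next I measure the vise.

```bash
python3 - <<'E'
from h import *
for n,V in(("top",(125,210,315,400)),("side",(205,285,265,360))):
    z=np.load(f"{n}0.npz");p,d=z['p'],z['d'];W=cloud(n,d)
    w=W[V[0]:V[1],V[2]:V[3]].reshape(-1,3); B=w[(w[:,2]>.081)&(w[:,2]<.09)]
    # split along x by sorting: yaw from principal fit of largest gap
    best=None
    for yaw in np.arange(-.3,.3,.005):
        e=np.array([np.cos(yaw),np.sin(yaw)]); t=np.sort(B[:,:2]@e); g=np.diff(t); i=np.argmax(g[50:-50])+50
        if best is None or g[i]>best[0]: best=(g[i],yaw,t[i],t[i+1])
    yaw=best[1]; e=np.array([np.cos(yaw),np.sin(yaw)]); print(n,'gap',best)
    mid=(best[2]+best[3])/2; t=B[:,:2]@e
    for q in(B[t>mid],B[t<mid]): 
        print(rect(q),q.mean(0)); 
    f=np.array([-np.sin(yaw),np.cos(yaw)]); yc=np.mean([B[t>mid][:,:2].dot(f).min(),B[t>mid][:,:2].dot(f).max()])
    tt=w[:,:2]@e; ss=w[:,:2]@f-yc
    for s0 in(-.035,.035):
        m=(abs(ss-s0)<.005)&(tt>best[2]+.004)&(tt<best[3]-.004)&(w[:,2]<.078); print('bar',s0,np.c_[tt[m]-best[3],w[m][:,2]].round(4).tolist()[:25])
T=cloud('top',np.load('top0.npz')['d'])
for nm,(x,y) in dict(bin=(750,340),binrim=(705,330),vase=(790,240),bookbox=(540,110),block=(630,440)).items(): 
    print(nm,T[int(y*.64),int(x*.64)])
E
```

```text
top gap (np.float64(0.036555208966226105), np.float64(0.03500000000000031), np.float64(0.5931503633061582), np.float64(0.6297055722723843))
([[636.5, -177.39999389648438], [642.4000244140625, -357.6000061035156], [684.2999877929688, -356.29998779296875], [678.4000244140625, -176.0]], [np.float64(41.9), np.float64(180.4)]) [ 0.6596997  -0.26612804  0.08534184]
([[557.9000244140625, -179.89999389648438], [561.7999877929688, -358.79998779296875], [605.4000244140625, -357.8999938964844], [601.5, -178.89999389648438]], [np.float64(43.6), np.float64(179.0)]) [ 0.58052038 -0.26898213  0.08513083]
bar -0.035 [[-0.0058, 0.0557], [-0.0041, 0.0511], [-0.0083, 0.0537], [-0.0079, 0.0531], [-0.0069, 0.0504], [-0.0085, 0.0556], [-0.0119, 0.0555], [-0.0122, 0.0566], [-0.0114, 0.0545], [-0.0135, 0.051], [-0.0145, 0.0543], [-0.0146, 0.0552], [-0.0144, 0.0549], [-0.0045, 0.0125], [-0.0168, 0.0515], [-0.0166, 0.0515], [-0.0165, 0.0514], [-0.0173, 0.0544], [-0.0085, 0.015], [-0.0074, 0.0122], [-0.0073, 0.0121], [-0.0176, 0.0442], [-0.0195, 0.0506], [-0.0204, 0.0536], [-0.0202, 0.0535]]
bar 0.035 [[-0.006
[... 1064 characters left out ...]
0.035 [[-0.0155, 0.053], [-0.0137, 0.0548], [-0.01, 0.053], [-0.0078, 0.054], [-0.0056, 0.0549], [-0.0158, 0.0552], [-0.0119, 0.0529], [-0.0041, 0.0488], [-0.011, 0.0479], [-0.0097, 0.0504], [-0.0127, 0.0475], [-0.009, 0.0459]]
bar 0.035 [[-0.0109, 0.0558], [-0.0062, 0.0526], [-0.0177, 0.0543], [-0.0158, 0.056], [-0.0124, 0.0551], [-0.0077, 0.0517], [-0.0069, 0.0553], [-0.017, 0.0546], [-0.0135, 0.0534], [-0.0053, 0.0489], [-0.0134, 0.0496], [-0.01, 0.0486], [-0.0068, 0.048]]
bin [ 0.46734073 -0.5954887   0.09595094]
binrim [ 0.4794884  -0.52388137  0.08541941]
vase [ 0.67720619 -0.71466548  0.03969481]
bookbox [ 0.91658026 -0.23484805  0.0309587 ]
block [ 0.28149687 -0.40895717  0.0441498 ]
```

Request:
send_rows --pt "126 0 0 0 -0.122" --pt "126 0 0 0 -0.122" --pt "126 0 0 0 -0.122" --pt "126 0 0 0 -0.122" --pt "126 0 0 0 -0.122" --pt "126 0 0 0 -0.122" --pt "126 0 0 0 -0.122" --pt "126 0 0 0 -0.122" --pt "126 0 0 0 -0.122" --pt "126 0 0 0 -0.122" --pt "126 0 0 0 0"

```text
time_s: 1.02
position: [0.1411, -0.6084, 0.236]
tcp_rot: [[0.121, 0.993, -0.0], [0.993, -0.121, 0.001], [0.001, -0.0, -1.0]]
force: [0.2, 0.1, -0.1]
opening: 0.509
grasp_force: 0.0
```

Request:
send_rows --pt "126 0.025 0.025 0 0" --pt "126 0.025 0.025 0 0" --pt "126 0.025 0.025 0 0" --pt "126 0.025 0.025 0 0" --pt "126 0.025 0.025 0 0" --pt "126 0.025 0.025 0 0" --pt "126 0.025 0.025 0 0" --pt "126 0.025 0.025 0 0" --pt "126 0.025 0.025 0 0" --pt "126 0.025 0.025 0 0" --pt "126 0.025 0.025 0 0" --pt "126 0.025 0.025 0 0" --pt "126 0.025 0.025 0 0" --pt "126 0.025 0.025 0 0" --pt "126 0.025 0.025 0 0" --pt "126 0 0 0 0"

```text
time_s: 2.35
position: [0.5638, -0.2781, 0.2364]
tcp_rot: [[0.121, 0.993, 0.003], [0.993, -0.121, 0.002], [0.002, 0.003, -1.0]]
force: [0.5, -0.5, 0.0]
opening: 0.507
grasp_force: 0.0
```

Request:
send_rows --pt "126 0.035 0 0 0" --pt "126 0.035 0 0 0" --pt "126 0.035 0 0 0" --pt "126 0.035 0 0 0" --pt "126 0.035 0 0 0" --pt "126 0.035 0 0 0" --pt "126 0.035 0 0 0" --pt "126 0.035 0 0 0" --pt "126 0.035 0 0 0" --pt "126 0.035 0 0 0" --pt "126 0.035 0 0 0" --pt "126 0.035 0 0 0" --pt "126 0.035 0 0 0" --pt "126 0.035 0 0 0" --pt "126 0.035 0 0 0" --pt "126 0.03 0 0 0" --pt "126 0 0 0 0" --pt "126 0 0 0 0"

```text
time_s: 3.85
position: [0.6269, 0.2694, 0.2358]
tcp_rot: [[0.122, 0.993, -0.001], [0.993, -0.122, -0.001], [-0.001, -0.001, -1.0]]
force: [0.4, -0.2, 0.4]
opening: 0.51
grasp_force: 0.0
```

```bash
cat >> h.py <<'E'
def st(tx=None,ty=None):
    s=read_state(); R=s['tcp_rot']; print(s['time_s'],s['position'].round(4),'yang',np.arctan2(R[1,1],R[0,1]).round(4),'F',s['force'].round(1),'M',s['moment'].round(2),'open',round(s['opening']*87,1),'g',round(s['grasp_force'],1),'tilt',R[:2,2].round(3))
    if tx is not None: d=np.array([tx,ty,0])-s['position']; print('tool dx,dy',(R.T@d)[:2].round(4))
E
python3 -c "
from h import *
st(.641,.285)"
```

```text
3.85 [0.6269 0.2694 0.2358] yang -0.1222 F [ 0.4 -0.2  0.4] M [-0.03 -0.07 -0.01] open 44.4 g 0.0 tilt [-0.001 -0.001]
tool dx,dy [0.0174 0.0123]
```

Request:
send_rows --pt "126 0.017 0.012 0 0" --pt "126 0 0 0.025 0" --pt "126 0 0 0.025 0" --pt "126 0 0 0.025 0" --pt "126 0 0 0.02 0" --pt "126 0 0 0.015 0" --pt "126 0 0 0 0" --pt "126 0 0 0 0"

```text
time_s: 4.52
position: [0.6409, 0.2816, 0.1256]
tcp_rot: [[0.125, 0.992, -0.003], [0.992, -0.125, -0.001], [-0.002, -0.003, -1.0]]
force: [-0.3, -0.5, 0.3]
opening: 0.505
grasp_force: 0.0
```

```bash
python3 - <<'E'
from h import *
st(.641,.285)
z=[]
for n,a in(("top",(105,175,125,225)),("side",(105,180,225,325))):
    p,d=capture(n); z.append(cv2.resize(p[a[0]:a[1],a[2]:a[3]],(400,290),interpolation=2))
cv2.imwrite('pics/h1.png',np.hstack(z))
E
```

```text
4.5167 [0.6409 0.2816 0.1256] yang -0.1257 F [-0.3 -0.5  0.3] M [ 0.02 -0.09 -0.08] open 43.9 g 0.0 tilt [-0.003 -0.001]
tool dx,dy [ 0.0035 -0.    ]
```

View pics/h1.png

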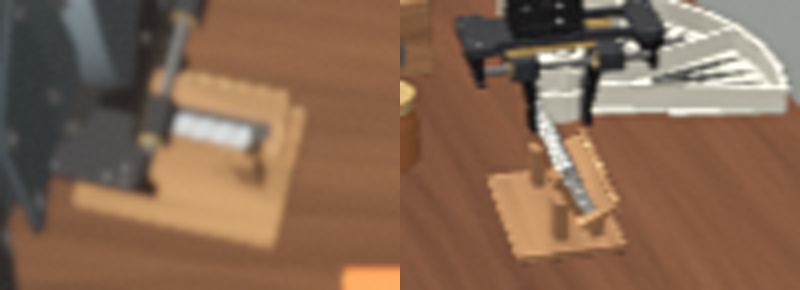

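The fingers, at (535,90) and (588,100) in the right half, straddle the plates' top edge. I'm going down to grasp height.

Request:
send_rows --pt "126 0.003 0 0.008 0" --pt "126 0 0 0.008 0" --pt "126 0 0 0.008 0" --pt "126 0 0 0.002 0" --pt "126 0 0 0 0"

```text
time_s: 5.03
position: [0.6408, 0.2864, 0.0991]
tcp_rot: [[0.122, 0.992, -0.003], [0.992, -0.122, -0.001], [-0.001, -0.002, -1.0]]
force: [0.2, -0.0, -0.2]
opening: 0.506
grasp_force: 0.0
```

Request:
send_rows --pt "126 0 0.004 0 0" --pt "126 0 0.004 0 0" --pt "126 0 0.004 0 0" --pt "126 0 0.004 0 0" --pt "126 0 0 0 0" --pt "126 0 0 0 0"

```text
time_s: 5.53
position: [0.6582, 0.2845, 0.1007]
tcp_rot: [[0.123, 0.992, 0.001], [0.992, -0.123, 0.0], [0.0, 0.001, -1.0]]
force: [-1.2, 0.5, 0.5]
opening: 0.506
grasp_force: 0.9
```

```bash
python3 - <<'E'
from h import *
st(.662,.285)
p,d=capture("side"); W=cloud("side",d)
m=(p.max(2).astype(int)-p.min(2)<45)&(p.min(2)>110)&(W[...,2]>.045)&(W[...,2]<.125)&(abs(W[...,0]-.65)<.05)&(W[...,1]>.2)&(W[...,1]<.28); A=W[m]
for lo in np.arange(.045,.12,.01):
    B=A[(A[:,2]>=lo)&(A[:,2]<lo+.01)]
    if len(B)>2: print(lo.round(3),len(B),(B[:,0]+.122*(B[:,1]-.285)).mean().round(4))
cv2.imwrite('pics/s2.png',cv2.resize(p[105:180,225:325],(800,600),interpolation=2))
E
```

```text
5.5333 [0.6582 0.2845 0.1007] yang -0.1233 F [-1.2  0.5  0.5] M [ 0.13  0.23 -0.04] open 44.0 g 0.9 tilt [0.001 0.   ]
tool dx,dy [0.0009 0.0037]
0.045 8 0.6443
0.055 8 0.6373
0.065 5 0.6353
0.075 9 0.6328
0.085 8 0.6288
0.095 19 0.6288
0.105 15 0.631
```

View pics/s2.png

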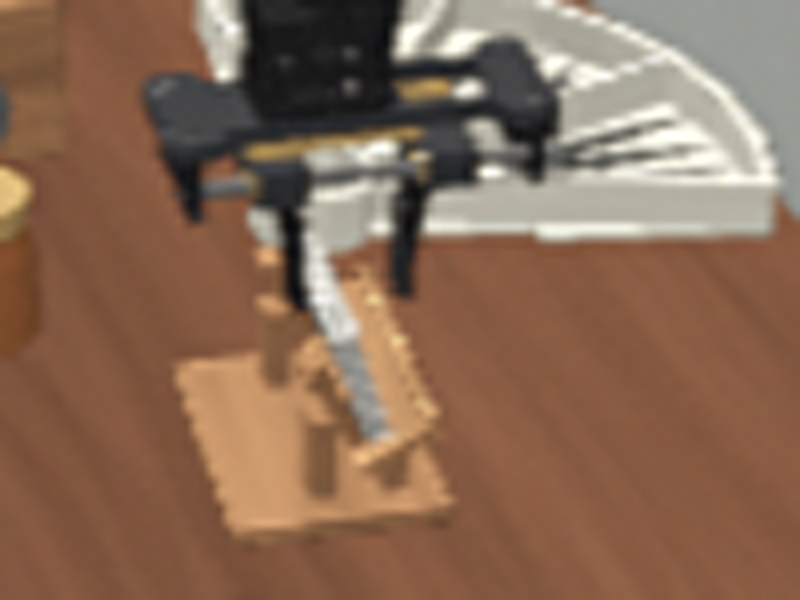

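In the picture, the near finger at (295,250) is touching the top of the pair and has started tipping it. The far finger at (405,260) is clear, and the pair is still together. I'll tip it a little further, then close.

Request:
send_rows --pt "126 0 0.004 0 0" --pt "132 0 0.002 0 0" --pt "138 0 0 0 0" --pt "144 0 0 0 0" --pt "150 0 0 0 0" --pt "156 0 0 0 0" --pt "162 0 0 0 0" --pt "168 0 0 0 0" --pt "174 0 0 0 0" --pt "180 0 0 0 0" --pt "180 0 0 0 0"

```text
time_s: 6.5
position: [0.6638, 0.2838, 0.1006]
tcp_rot: [[0.123, 0.992, 0.0], [0.992, -0.123, -0.0], [0.0, 0.0, -1.0]]
force: [-1.2, 0.3, 0.3]
opening: 0.305
grasp_force: 0.4
```

```bash
python3 - <<'E'
from h import *
st(.662,.285)
p,d=capture("side")
cv2.imwrite('pics/s3.png',cv2.resize(p[105:180,225:325],(800,600),interpolation=2))
E
```

```text
6.5 [0.6638 0.2838 0.1006] yang -0.123 F [-1.2  0.3  0.3] M [-0.01  0.01 -0.04] open 26.5 g 0.4 tilt [ 0. -0.]
tool dx,dy [ 0.001 -0.002]
```

View pics/s3.png

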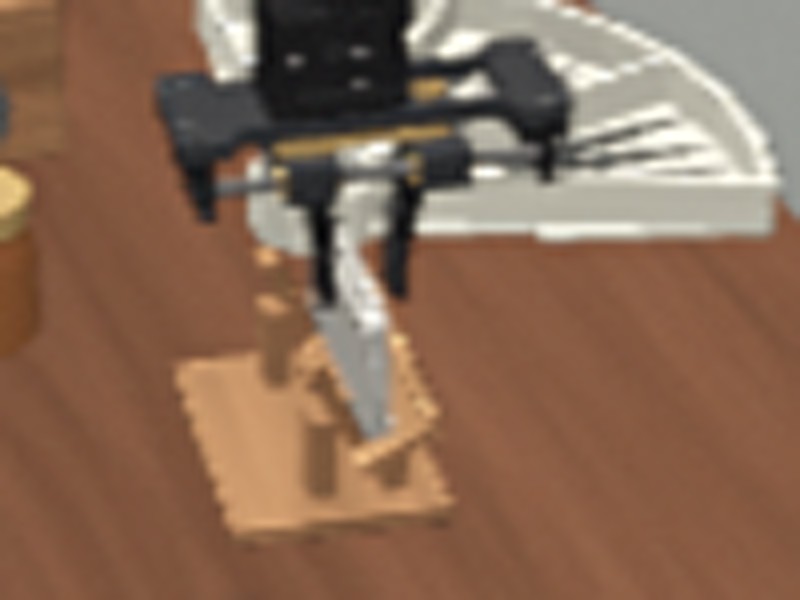

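The pair is now almost upright, with its end at (355,350), between the fingers at (325,250) and (400,250). I'm closing the gripper.

Request:
send_rows --pt "188 0 0 0 0" --pt "196 0 0 0 0" --pt "204 0 0 0 0" --pt "212 0 0 0 0" --pt "220 0 0 0 0" --pt "235 0 0 0 0" --pt "255 0 0 0 0" --pt "255 0 0 0 0" --pt "255 0 0 0 0"

```text
time_s: 7.3
position: [0.6616, 0.2841, 0.1005]
tcp_rot: [[0.123, 0.992, -0.005], [0.992, -0.123, -0.0], [-0.001, -0.005, -1.0]]
force: [-5.2, 0.5, 4.4]
opening: 0.14
grasp_force: 29.3
```

```bash
python3 -c "
from h import *
st(.662,.285)"
```

```text
7.3 [0.6616 0.2841 0.1005] yang -0.1232 F [-5.2  0.5  4.4] M [ 0.16  1.05 -0.07] open 12.2 g 29.3 tilt [-0.005 -0.   ]
tool dx,dy [0.001  0.0008]
```

Request:
send_rows --pt "255 0 0 -0.003 0" --pt "255 0 0 -0.005 0" --pt "255 0 0 -0.008 0" --pt "255 0 0 -0.012 0" --pt "255 0 0 -0.015 0" --pt "255 0 0 -0.02 0" --pt "255 0 0 -0.02 0" --pt "255 0 0 -0.02 0" --pt "255 0 0 -0.02 0" --pt "255 0 0 -0.015 0" --pt "255 0 0 0 0" --pt "255 0 0 0 0" --pt "255 0 0 0 0" --pt "255 0 0 0 0" --pt "255 0 0 0 0"

```text
time_s: 8.55
position: [0.6627, 0.2835, 0.2365]
tcp_rot: [[0.123, 0.992, -0.003], [0.992, -0.123, -0.001], [-0.001, -0.003, -1.0]]
force: [0.3, -0.0, -7.3]
opening: 0.137
grasp_force: 29.9
```

```bash
python3 - <<'E'
from h import *
st(.629,-.267)
p,d=capture("side"); W=cloud("side",d)
cv2.imwrite('pics/s4.png',cv2.resize(p[60:180,205:365],(800,600),interpolation=2))
E
```

```text
8.55 [0.6627 0.2835 0.2365] yang -0.1231 F [ 0.3 -0.  -7.3] M [ 0.02 -0.15 -0.08] open 12.0 g 29.9 tilt [-0.003 -0.001]
tool dx,dy [-0.5501  0.0349]
```

View pics/s4.png

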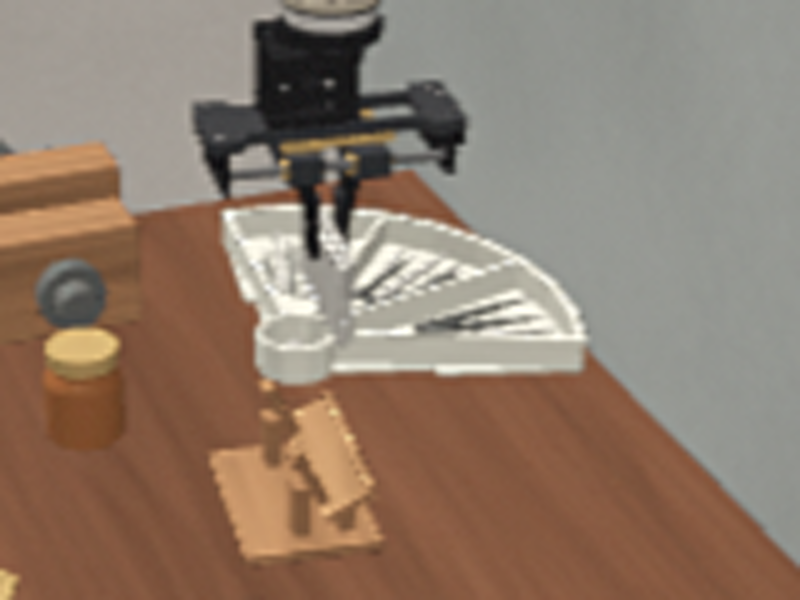

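Both plates hang upright in the grasp at about (330,290). The force shows about 7.3 N of weight. Next I carry them to the vise.

Request:
send_rows --pt "255 -0.01 0 0 0" --pt "255 -0.02 0.002 0 0" --pt "255 -0.03 0.002 0 0" --pt "255 -0.03 0.002 0 0" --pt "255 -0.03 0.002 0 0" --pt "255 -0.03 0.002 0 0" --pt "255 -0.03 0.002 0 0" --pt "255 -0.03 0.002 0 0" --pt "255 -0.03 0.002 0 0" --pt "255 -0.03 0.002 0 0" --pt "255 -0.03 0.002 0 0" --pt "255 -0.03 0.002 0 0" --pt "255 -0.03 0.002 0 0" --pt "255 -0.03 0.002 0 0" --pt "255 -0.03 0.002 0 0" --pt "255 -0.03 0.002 0 0" --pt "255 -0.03 0.002 0 0" --pt "255 -0.03 0.002 0 0" --pt "255 -0.02 0 0 0" --pt "255 -0.01 0 0 0"

```text
time_s: 10.27
position: [0.6301, -0.2608, 0.2384]
tcp_rot: [[0.126, 0.992, -0.0], [0.992, -0.126, -0.003], [-0.003, 0.0, -1.0]]
force: [0.7, 0.1, -8.1]
opening: 0.132
grasp_force: 29.9
```

Request:
send_rows --pt "255 -0.005 0 0 -0.051" --pt "255 0 0 0 -0.051" --pt "255 0 0 0 -0.051" --pt "255 0 0 0 0" --pt "255 0 0 0 0" --pt "255 0 0 0 0"

```text
time_s: 10.77
position: [0.6303, -0.2608, 0.2385]
tcp_rot: [[-0.029, 1.0, -0.0], [1.0, 0.029, 0.0], [0.0, -0.0, -1.0]]
force: [-0.2, 0.2, -6.7]
opening: 0.132
grasp_force: 29.9
```

```bash
python3 -c "
from h import *
st(.629,-.267)"
```

```text
10.7667 [ 0.6303 -0.2608  0.2385] yang 0.0293 F [-0.2  0.2 -6.7] M [-0.04 -0.13 -0.01] open 11.5 g 29.9 tilt [-0.  0.]
tool dx,dy [-0.0062 -0.0014]
```

Request:
send_rows --pt "255 -0.006 -0.002 0.01 0" --pt "255 0 0 0.02 0" --pt "255 0 0 0.02 0" --pt "255 0 0 0.015 0" --pt "255 0 0 0.005 0" --pt "255 0 0 0 0" --pt "255 0 0 0 0"

```text
time_s: 11.35
position: [0.6289, -0.2676, 0.1685]
tcp_rot: [[-0.03, 1.0, 0.0], [1.0, 0.03, -0.0], [-0.0, 0.0, -1.0]]
force: [0.7, -0.5, -6.3]
opening: 0.136
grasp_force: 29.9
```

```bash
python3 - <<'E'
from h import *
st(.628,-.267)
z=[]
for n,a in(("top",(110,215,300,440)),("side",(180,285,255,395))):
    p,d=capture(n); z.append(cv2.resize(p[a[0]:a[1],a[2]:a[3]],(400,300),interpolation=2))
    W=cloud(n,d); q=p.astype(int)
    sat=q.max(2)-q.min(2)
    m=(sat<40)&(q.min(2)>80)&(W[...,2]>.09)&(W[...,2]<.18)&(abs(W[...,0]-.63)<.05)&(abs(W[...,1]+.267)<.09); A=W[m]
    e=np.array([.9996,.029]);f=np.array([-.029,.9996]); print(n,len(A))
    if len(A)>8: t=(A[:,:2]-[.639,-.267])@e; s=(A[:,:2]-[.639,-.267])@f; print('x',np.percentile(t,[2,25,50,75,98]).round(4),'y',s.min().round(4),s.max().round(4),'z',A[:,2].min().round(4),A[:,2].max().round(4))
    J=W[(sat>40)&(abs(W[...,2]-.085)<.004)&(abs(W[...,0]-.66)<.03)&(abs(W[...,1]+.267)<.1)]
    print('jaw',rect(J))
cv2.imwrite('pics/v1.png',np.hstack(z))
E
```

```text
11.35 [ 0.6289 -0.2676  0.1685] yang 0.0298 F [ 0.7 -0.5 -6.3] M [-0.07 -0.11 -0.02] open 11.8 g 29.9 tilt [ 0. -0.]
tool dx,dy [ 0.0007 -0.001 ]
top 0
jaw ([[0.0, 0.0], [0.0, 0.0], [0.0, 0.0], [0.0, 0.0]], [np.float64(0.0), np.float64(0.0)])
side 490
x [-0.019  -0.0168 -0.016  -0.0141 -0.0048] y -0.0822 0.0635 z 0.0911 0.1798
jaw ([[631.7999877929688, -180.39999389648438], [639.2999877929688, -361.29998779296875], [682.2999877929688, -359.5], [674.7999877929688, -178.60000610351562]], [np.float64(43.0), np.float64(181.1)])
```

View pics/v1.png

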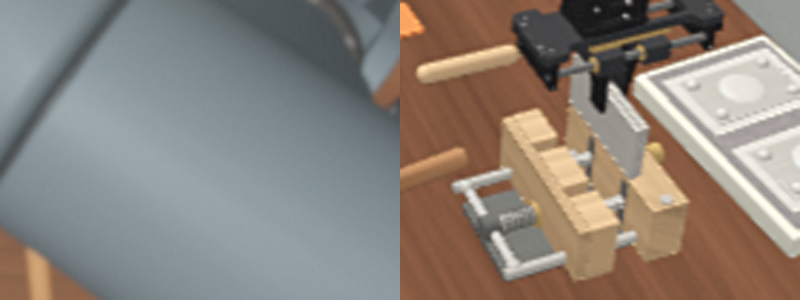

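The right half shows the pair at (610,115) held upright over the gap, next to the fixed jaw and parallel to it. The top camera is blocked by the arm. I'll descend between the jaws.

Request:
send_rows --pt "255 0 -0.0015 0.005 0" --pt "255 0 0 0.01 0" --pt "255 0 0 0.01 0" --pt "255 0 0 0.01 0" --pt "255 0 0 0.005 0" --pt "255 0 0 0.002 0" --pt "255 0 0 0 0" --pt "255 0 0 0 0"

```text
time_s: 12.12
position: [0.6274, -0.2675, 0.1264]
tcp_rot: [[-0.03, 1.0, 0.0], [1.0, 0.03, -0.0], [-0.0, 0.0, -1.0]]
force: [0.3, -0.6, -7.0]
opening: 0.134
grasp_force: 29.9
```

```bash
python3 -c "
from h import *
st(.6275,-.267)"
```

```text
12.1167 [ 0.6274 -0.2675  0.1264] yang 0.03 F [ 0.3 -0.6 -7. ] M [-0.03 -0.17  0.04] open 11.7 g 29.9 tilt [ 0. -0.]
tool dx,dy [0.0005 0.0001]
```

Request:
send_rows --pt "255 0 0 0.001 0" --pt "255 0 0 0.001 0" --pt "255 0 0 0.001 0" --pt "255 0 0 0.001 0" --pt "255 0 0 0.001 0" --pt "255 0 0 0.001 0" --pt "255 0 0 0.001 0" --pt "255 0 0 0.001 0" --pt "255 0 0 0 0"

```text
time_s: 12.87
position: [0.627, -0.2673, 0.1182]
tcp_rot: [[-0.03, 1.0, -0.0], [1.0, 0.03, 0.0], [0.0, -0.0, -1.0]]
force: [-0.5, 0.5, -7.4]
opening: 0.134
grasp_force: 29.9
```

Request:
send_rows --pt "255 0 0 0.001 0" --pt "255 0 0 0.001 0" --pt "255 0 0 0.001 0" --pt "255 0 0 0 0"

```text
time_s: 13.2
position: [0.627, -0.2673, 0.1152]
tcp_rot: [[-0.03, 1.0, -0.001], [1.0, 0.03, 0.0], [0.0, -0.0, -1.0]]
force: [-0.7, 0.7, -8.6]
opening: 0.138
grasp_force: 29.9
```

Request:
send_rows --pt "255 0 0 0.001 0" --pt "255 0 0 0.001 0" --pt "255 0 0 0 0"

```text
time_s: 13.45
position: [0.6271, -0.2673, 0.1133]
tcp_rot: [[-0.03, 1.0, -0.0], [1.0, 0.03, 0.0], [0.0, -0.0, -1.0]]
force: [-0.8, 0.2, -8.1]
opening: 0.134
grasp_force: 29.9
```

Request:
send_rows --pt "255 0 0 0.001 0" --pt "255 0 0 0.001 0" --pt "255 0 0 0 0"

```text
time_s: 13.7
position: [0.6273, -0.2674, 0.1116]
tcp_rot: [[-0.03, 1.0, 0.0], [1.0, 0.03, -0.0], [-0.0, 0.0, -1.0]]
force: [0.1, -0.4, -7.8]
opening: 0.138
grasp_force: 29.9
```

Request:
send_rows --pt "255 0 0 0.001 0" --pt "255 0 0 0 0"

```text
time_s: 13.87
position: [0.6274, -0.2674, 0.1115]
tcp_rot: [[-0.03, 1.0, 0.0], [1.0, 0.03, -0.0], [-0.0, 0.0, -1.0]]
force: [-1.6, 1.6, -1.9]
opening: 0.136
grasp_force: 29.9
```

Contact felt. I'll press lightly to seat both edges.

Request:
send_rows --pt "255 0 0 0.0007 0" --pt "255 0 0 0 0"

```text
time_s: 14.03
position: [0.6274, -0.2674, 0.1114]
tcp_rot: [[-0.03, 1.0, 0.001], [1.0, 0.03, -0.001], [-0.001, 0.001, -1.0]]
force: [-2.7, 1.7, 4.5]
opening: 0.132
grasp_force: 29.9
```

```bash
python3 -c "
from h import *
st()"
```

```text
14.0333 [ 0.6274 -0.2674  0.1114] yang 0.0301 F [-2.7  1.7  4.5] M [0.26 0.45 0.02] open 11.5 g 29.9 tilt [ 0.001 -0.001]
```

Request:
send_rows --pt "255 0 0 0.0007 0" --pt "255 0 0 0 0"

```text
time_s: 14.2
position: [0.6275, -0.2674, 0.1113]
tcp_rot: [[-0.03, 1.0, 0.001], [1.0, 0.03, -0.001], [-0.001, 0.001, -1.0]]
force: [-3.5, 1.6, 8.1]
opening: 0.141
grasp_force: 29.9
```

Request:
send_rows --pt "255 0 0 0.0006 0" --pt "255 0 0 0 0" --pt "255 0 0 0 0"

```text
time_s: 14.45
position: [0.6276, -0.2674, 0.1113]
tcp_rot: [[-0.03, 1.0, 0.001], [1.0, 0.03, -0.001], [-0.001, 0.001, -1.0]]
force: [-4.4, 2.4, 9.9]
opening: 0.135
grasp_force: 29.9
```

```bash
python3 -c "
from h import *
st()"
```

```text
14.45 [ 0.6276 -0.2674  0.1113] yang 0.0303 F [-4.4  2.4  9.9] M [0.49 0.76 0.  ] open 11.8 g 29.9 tilt [ 0.001 -0.001]
```

```bash
python3 - <<'E'
from h import *
p,d=capture("side")
cv2.imwrite('pics/v2.png',cv2.resize(p[195:270,315:415],(800,600),interpolation=2))
E
```

```text
(no output)
```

View pics/v2.png

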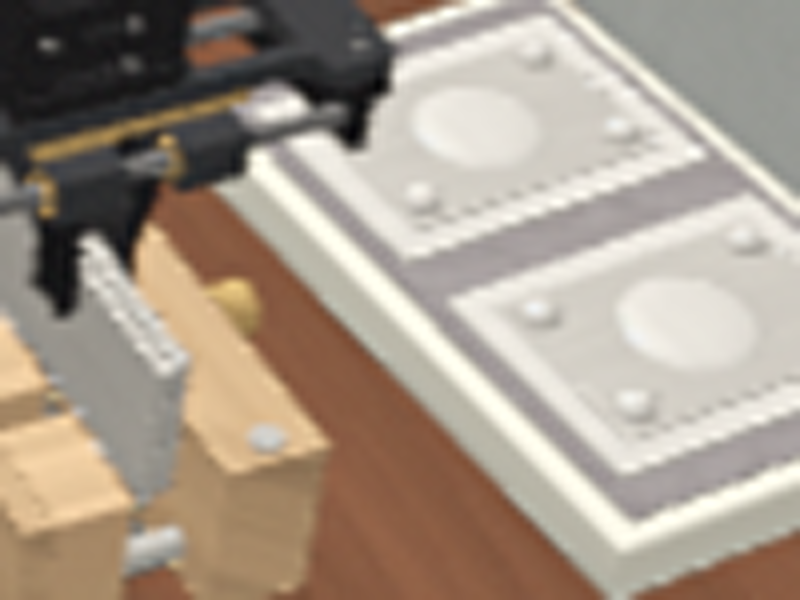

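The pair stands level and upright close to the fixed jaw, with its top edge running (85,245)-(180,365). I'll ease the pressure and slide it towards the fixed jaw.

Request:
send_rows --pt "255 0 0 -0.0015 0" --pt "255 0 0.001 0 0" --pt "255 0 0.001 0 0" --pt "255 0 0 0 0"

```text
time_s: 14.83
position: [0.6281, -0.2674, 0.1113]
tcp_rot: [[-0.031, 1.0, -0.003], [1.0, 0.031, -0.0], [-0.0, -0.003, -1.0]]
force: [-4.8, 2.1, 7.9]
opening: 0.138
grasp_force: 30.0
```

Request:
send_rows --pt "255 0 0.001 0 0" --pt "255 0 0 0 0"

```text
time_s: 15.0
position: [0.6284, -0.2674, 0.1113]
tcp_rot: [[-0.031, 1.0, -0.004], [1.0, 0.031, -0.0], [0.0, -0.004, -1.0]]
force: [-7.2, 0.5, 8.8]
opening: 0.139
grasp_force: 30.0
```

```bash
python3 -c "
from h import *
st()"
```

```text
15.0 [ 0.6284 -0.2674  0.1113] yang 0.0309 F [-7.2  0.5  8.8] M [ 0.19  1.54 -0.07] open 12.1 g 30.0 tilt [-0.004 -0.   ]
```

Request:
send_rows --pt "255 0 0 -0.001 0" --pt "255 0 0 0 0"

```text
time_s: 15.17
position: [0.6282, -0.2674, 0.1113]
tcp_rot: [[-0.031, 1.0, -0.005], [1.0, 0.031, 0.0], [0.0, -0.005, -1.0]]
force: [-6.5, 0.5, 5.4]
opening: 0.131
grasp_force: 30.0
```

Request:
send_rows --pt "255 0 0 -0.0007 0" --pt "255 0 0 0 0"

```text
time_s: 15.33
position: [0.6282, -0.2674, 0.1114]
tcp_rot: [[-0.03, 1.0, -0.005], [1.0, 0.03, 0.0], [0.001, -0.005, -1.0]]
force: [-5.7, 0.6, 2.4]
opening: 0.136
grasp_force: 30.0
```

Request:
send_rows --pt "255 0 0 -0.0007 0" --pt "255 0 0.001 0 0" --pt "255 0 0 0 0"

```text
time_s: 15.58
position: [0.6307, -0.2673, 0.1115]
tcp_rot: [[-0.03, 1.0, -0.001], [1.0, 0.03, 0.0], [0.0, -0.001, -1.0]]
force: [-1.4, 0.6, -4.0]
opening: 0.135
grasp_force: 29.9
```

Request:
send_rows --pt "255 0 0.001 -0.0003 0" --pt "255 0 0 0 0"

```text
time_s: 15.75
position: [0.6331, -0.2671, 0.1118]
tcp_rot: [[-0.03, 1.0, 0.002], [1.0, 0.03, 0.0], [0.0, 0.002, -1.0]]
force: [0.8, 0.5, -7.4]
opening: 0.143
grasp_force: 29.9
```

```bash
python3 -c "
from h import *
st()"
```

```text
15.75 [ 0.6331 -0.2671  0.1118] yang 0.0297 F [ 0.8  0.5 -7.4] M [-0.03 -0.15 -0.02] open 12.4 g 29.9 tilt [0.002 0.   ]
```

Request:
send_rows --pt "255 0 0.001 0 0" --pt "255 0 0 0 0"

```text
time_s: 15.92
position: [0.6334, -0.267, 0.112]
tcp_rot: [[-0.03, 1.0, -0.0], [1.0, 0.03, 0.0], [0.0, -0.0, -1.0]]
force: [-0.7, 0.1, -7.2]
opening: 0.138
grasp_force: 29.9
```

```bash
python3 -c "
from h import *
st()"
```

```text
15.9167 [ 0.6334 -0.267   0.112 ] yang 0.03 F [-0.7  0.1 -7.2] M [-0.02 -0.02  0.03] open 12.0 g 29.9 tilt [-0.  0.]
```

Request:
send_rows --pt "255 0 0.001 0 0" --pt "255 0 0 0.0008 0" --pt "255 0 0 0 0"

```text
time_s: 16.17
position: [0.6336, -0.2669, 0.1116]
tcp_rot: [[-0.03, 1.0, -0.001], [1.0, 0.03, 0.001], [0.001, -0.001, -1.0]]
force: [-1.6, -0.0, -7.3]
opening: 0.136
grasp_force: 29.9
```

```bash
python3 -c "
from h import *
st()"
```

```text
16.1667 [ 0.6336 -0.2669  0.1116] yang 0.0301 F [-1.6 -0.  -7.3] M [-0.08  0.35 -0.05] open 11.8 g 29.9 tilt [-0.001  0.001]
```

Request:
send_rows --pt "255 0 -0.0005 0.0007 0" --pt "255 0 0 0.0005 0" --pt "255 0 0 0 0"

```text
time_s: 16.42
position: [0.6336, -0.2669, 0.1115]
tcp_rot: [[-0.03, 1.0, -0.0], [1.0, 0.03, 0.0], [0.0, -0.0, -1.0]]
force: [-3.4, 1.0, -1.1]
opening: 0.134
grasp_force: 29.9
```

```bash
python3 -c "
from h import *
st()"
```

```text
16.4167 [ 0.6336 -0.2669  0.1115] yang 0.03 F [-3.4  1.  -1.1] M [ 0.16  0.58 -0.04] open 11.7 g 29.9 tilt [-0.  0.]
```

Request:
send_rows --pt "255 0 0 0.0006 0" --pt "255 0 0 0 0" --pt "218 0 0 0 0" --pt "214 0 0 0 0" --pt "210 0 0 0 0" --pt "206 0 0 0 0" --pt "202 0 0 0 0" --pt "196 0 0 0 0" --pt "190 0 0 0 0" --pt "180 0 0 0 0" --pt "170 0 0 0 0" --pt "170 0 0 0 0"

```text
time_s: 17.42
position: [0.6339, -0.2673, 0.1101]
tcp_rot: [[-0.03, 1.0, 0.0], [1.0, 0.03, -0.0], [-0.0, 0.0, -1.0]]
force: [-0.2, 0.6, 0.5]
opening: 0.316
grasp_force: 0.0
```

```bash
python3 - <<'E'
from h import *
st()
p,d=capture("side")
W=cloud("side",d); q=p.astype(int); sat=q.max(2)-q.min(2)
m=(sat<40)&(q.min(2)>80)&(W[...,2]>.09)&(W[...,2]<.13)&(abs(W[...,0]-.63)<.05)&(W[...,1]<-.28)&(W[...,1]>-.34); A=W[m]
for lo in np.arange(.09,.125,.006):
    B=A[(A[:,2]>=lo)&(A[:,2]<lo+.006)]
    if len(B)>3: print(lo.round(3),len(B),((B[:,0]-.639)+.03*(B[:,1]+.267)).mean().round(4))
cv2.imwrite('pics/v3.png',cv2.resize(p[195:270,305:405],(800,600),interpolation=2))
E
```

```text
17.4167 [ 0.6339 -0.2673  0.1101] yang 0.0299 F [-0.2  0.6  0.5] M [-0.05 -0.11 -0.05] open 27.5 g 0.0 tilt [ 0. -0.]
0.09 22 -0.0102
0.096 24 -0.0109
0.102 21 -0.0112
0.108 15 -0.0107
0.114 71 -0.0083
```

View pics/v3.png

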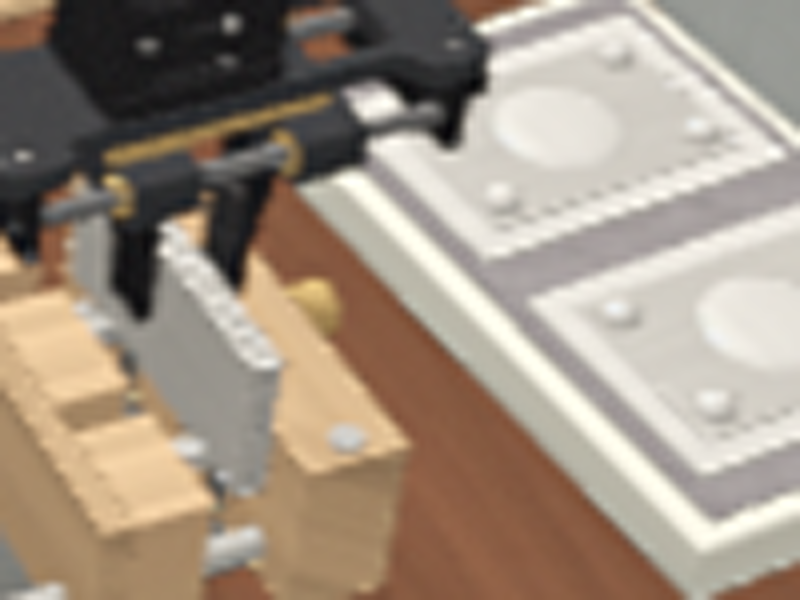

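The pair stands upright by the fixed jaw. Its top runs (165,240)-(275,370), with its end face at (260,430), and both fingers are clear. I'm retracting, moving to the robot side of the sliding jaw, and turning 90° so the slim side of the hand does the pushing.

Request:
send_rows --pt "170 0 0 -0.004 0" --pt "170 0 0 -0.008 0" --pt "170 0 0 -0.012 0" --pt "170 0 0 -0.016 0" --pt "170 0 0 -0.02 0" --pt "170 0 0 -0.02 0" --pt "170 0 -0.01 0 0" --pt "200 0 -0.02 0 0" --pt "255 0 -0.03 0 0" --pt "255 0 -0.025 0 0" --pt "255 0 -0.015 0 0" --pt "255 0 0 0 0"

```text
time_s: 18.47
position: [0.5308, -0.2698, 0.1915]
tcp_rot: [[-0.029, 1.0, -0.002], [1.0, 0.029, 0.001], [0.001, -0.002, -1.0]]
force: [-0.3, 0.7, 0.1]
opening: 0.054
grasp_force: 0.0
```

Request:
send_rows --pt "255 0 0 0 0.121" --pt "255 0 0 0 0.121" --pt "255 0 0 0 0.121" --pt "255 0 0 0 0.121" --pt "255 0 0 0 0.121" --pt "255 0 0 0 0.121" --pt "255 0 0 0 0.121" --pt "255 0 0 0 0.121" --pt "255 0 0 0 0.121" --pt "255 0 0 0 0.121" --pt "255 0 0 0 0.121" --pt "255 0 0 0 0.121" --pt "255 0 0 0 0.121" --pt "255 0 0 0 0" --pt "255 0 0 0 0"

```text
time_s: 19.72
position: [0.5348, -0.2705, 0.191]
tcp_rot: [[1.0, 0.031, 0.002], [0.031, -1.0, -0.001], [0.002, 0.001, -1.0]]
force: [0.6, 1.2, 0.1]
opening: 0.005
grasp_force: 0.0
```

```bash
python3 - <<'E'
from h import *
st(.639-.105,-.267-.003)
for n in("side","top"):
    p,d=capture(n); W=cloud(n,d); q=p.astype(int); sat=q.max(2)-q.min(2)
    t=(W[...,0]-.639)+.03*(W[...,1]+.267); s=W[...,1]+.267-.03*(W[...,0]-.639)
    J=(sat>40)&(abs(W[...,2]-.085)<.003)&(abs(s)<.085)
    a=t[J&(t>-.02)&(t<.06)]; b=t[J&(t<-.025)&(t>-.12)]
    print(n,'fixed',np.percentile(a,[1,99]).round(4) if len(a) else 0,'slide',np.percentile(b,[1,99]).round(4) if len(b) else 0)
    m=(sat<40)&(q.min(2)>80)&(W[...,2]>.088)&(W[...,2]<.125)&(t>-.04)&(t<.02)&(abs(s)<.085)
    for lo in np.arange(.09,.122,.008):
        B=m&(W[...,2]>=lo)&(W[...,2]<lo+.008)
        if B.sum()>3: print(lo.round(3),B.sum(),np.percentile(t[B],[5,50,95]).round(4),s[B].min().round(4),s[B].max().round(4))
E
```

```text
19.7167 [ 0.5348 -0.2705  0.191 ] yang -1.5396 F [0.6 1.2 0.1] M [ 0.   -0.    0.03] open 0.5 g 0.0 tilt [ 0.002 -0.001]
tool dx,dy [-0.0011 -0.0007]
side fixed [-0.0002  0.0389] slide [-0.0814 -0.0388]
0.09 54 [-0.0134 -0.0124 -0.0072] -0.0668 0.0615
0.098 52 [-0.0143 -0.0128 -0.0068] -0.0679 0.061
0.106 55 [-0.014  -0.0122 -0.0044] -0.0675 0.0478
0.114 128 [-0.0136 -0.0082 -0.001 ] -0.0666 0.0453
top fixed [0.0175 0.0409] slide 0
0.114 5 [-0.0078 -0.0032 -0.    ] -0.0153 -0.0074
```

Request:
send_rows --pt "255 0 0 0.01 0" --pt "255 0 0 0.02 0" --pt "255 0 0 0.025 0" --pt "255 0 0 0.025 0" --pt "255 0 0 0.02 0" --pt "255 0 0 0.013 0" --pt "255 0 0 0 0" --pt "255 0 0 0 0"

```text
time_s: 20.48
position: [0.5332, -0.2698, 0.076]
tcp_rot: [[1.0, 0.028, -0.002], [0.028, -1.0, 0.001], [-0.002, -0.002, -1.0]]
force: [0.2, 0.8, 1.0]
opening: 0.005
grasp_force: 0.0
```

Request:
send_rows --pt "255 0.004 0 0 0" --pt "255 0.003 0 0 0" --pt "255 0.002 0 0 0" --pt "255 0.002 0 0 0" --pt "255 0.002 0 0 0" --pt "255 0.002 0 0 0" --pt "255 0 0 0 0"

```text
time_s: 21.07
position: [0.5486, -0.2697, 0.0775]
tcp_rot: [[1.0, 0.028, -0.001], [0.028, -1.0, -0.0], [-0.001, 0.0, -1.0]]
force: [-1.7, -0.2, 1.7]
opening: 0.008
grasp_force: 0.7
```

```bash
python3 -c "
from h import *
st()"
```

```text
21.0667 [ 0.5486 -0.2697  0.0775] yang -1.5425 F [-1.7 -0.2  1.7] M [-0.01  0.14 -0.04] open 0.7 g 0.7 tilt [-0.001 -0.   ]
```

Request:
send_rows --pt "255 0.0015 0 0 0" --pt "255 0.0015 0 0 0" --pt "255 0.0015 0 0 0" --pt "255 0.0015 0 0 0" --pt "255 0 0 0 0"

```text
time_s: 21.48
position: [0.5548, -0.2694, 0.0772]
tcp_rot: [[1.0, 0.028, -0.0], [0.028, -1.0, 0.0], [-0.0, -0.0, -1.0]]
force: [-2.5, -0.2, 2.2]
opening: 0.005
grasp_force: 1.7
```

Request:
send_rows --pt "255 0.0015 0 0 0" --pt "255 0.0015 0 0 0" --pt "255 0.0015 0 0 0" --pt "255 0.0015 0 0 0" --pt "255 0.0015 0 0 0" --pt "255 0.0015 0 0 0" --pt "255 0.0015 0 0 0" --pt "255 0.0015 0 0 0" --pt "255 0 0 0 0"

```text
time_s: 22.23
position: [0.5672, -0.2691, 0.0771]
tcp_rot: [[1.0, 0.028, 0.001], [0.028, -1.0, 0.0], [0.001, -0.0, -1.0]]
force: [-3.0, -0.1, 2.2]
opening: 0.003
grasp_force: 1.5
```

```bash
python3 -c "
from h import *
st()"
```

```text
22.2333 [ 0.5672 -0.2691  0.0771] yang -1.543 F [-3.  -0.1  2.2] M [ 0.08  0.49 -0.01] open 0.3 g 1.5 tilt [0.001 0.   ]
```

Request:
send_rows --pt "255 0.001 0 0 0" --pt "255 0.001 0 0 0" --pt "255 0.001 0 0 0" --pt "255 0.001 0 0 0" --pt "255 0 0 0 0"

```text
time_s: 22.65
position: [0.5709, -0.269, 0.0771]
tcp_rot: [[1.0, 0.028, 0.0], [0.028, -1.0, 0.0], [0.0, -0.0, -1.0]]
force: [-2.9, 0.6, 2.6]
opening: 0.009
grasp_force: 1.7
```

Request:
send_rows --pt "255 0.001 0 0 0" --pt "255 0.001 0 0 0" --pt "255 0 0 0 0"

```text
time_s: 22.9
position: [0.5729, -0.269, 0.0771]
tcp_rot: [[1.0, 0.028, 0.0], [0.028, -1.0, 0.0], [0.0, -0.0, -1.0]]
force: [-4.3, -0.1, 2.2]
opening: 0.007
grasp_force: 1.8
```

Request:
send_rows --pt "255 0.001 0 0 0" --pt "255 0.001 0 0 0" --pt "255 0 0 0 0"

```text
time_s: 23.15
position: [0.5741, -0.2689, 0.0771]
tcp_rot: [[1.0, 0.028, -0.002], [0.028, -1.0, 0.0], [-0.002, -0.0, -1.0]]
force: [-5.3, -0.2, 3.2]
opening: 0.007
grasp_force: 2.7
```

Force is starting to rise, so I'll continue in small steps.

Request:
send_rows --pt "255 0.001 0 0 0" --pt "255 0 0 0 0"

```text
time_s: 23.32
position: [0.5742, -0.2689, 0.0771]
tcp_rot: [[1.0, 0.028, -0.004], [0.028, -1.0, 0.001], [-0.004, -0.001, -1.0]]
force: [-7.7, -0.8, 4.8]
opening: 0.005
grasp_force: 3.8
```

Request:
send_rows --pt "255 0.001 0 0 0" --pt "255 0 0 0 0"

```text
time_s: 23.48
position: [0.5743, -0.2689, 0.0771]
tcp_rot: [[1.0, 0.029, -0.006], [0.029, -1.0, 0.001], [-0.006, -0.001, -1.0]]
force: [-9.9, -1.0, 5.4]
opening: 0.006
grasp_force: 4.8
```

```bash
cat > m.py <<'E'
from h import *
st()
p,d=capture("side"); W=cloud("side",d); q=p.astype(int); sat=q.max(2)-q.min(2)
t=(W[...,0]-.639)+.03*(W[...,1]+.267); s=W[...,1]+.267-.03*(W[...,0]-.639)
J=(sat>40)&(abs(W[...,2]-.085)<.003)&(abs(s)<.085)
a=t[J&(t>-.006)&(t<.06)]; b=t[J&(t<-.008)&(t>-.12)]
print('fixed',np.percentile(a,[1,99]).round(4),'slide',np.percentile(b,[1,99]).round(4))
m=(sat<40)&(q.min(2)>80)&(W[...,2]>.09)&(W[...,2]<.13)&(t>-.04)&(t<.03)&(abs(s)<.085)
for lo in np.arange(.09,.122,.008):
    B=m&(W[...,2]>=lo)&(W[...,2]<lo+.008)
    if B.sum()>3: print(lo.round(3),B.sum(),np.percentile(t[B],[5,50,95]).round(4),s[B].min().round(4),s[B].max().round(4))
E
python3 m.py
```

```text
23.4833 [ 0.5743 -0.2689  0.0771] yang -1.542 F [-9.9 -1.   5.4] M [-0.12  1.53 -0.  ] open 0.5 g 4.8 tilt [-0.006  0.001]
fixed [-0.0011  0.0392] slide [-0.0656 -0.0123]
0.09 15 [-0.0132 -0.0097  0.0213] -0.0837 0.0727
0.098 11 [-0.0127 -0.0091 -0.0026] -0.0681 -0.0591
0.106 9 [-0.0114 -0.0051 -0.002 ] -0.0665 -0.0644
0.114 18 [-0.011  -0.0037 -0.001 ] -0.0675 0.0406
```

Request:
send_rows --pt "255 0.001 0 0 0" --pt "255 0.001 0 0 0" --pt "255 0 0 0 0"

```text
time_s: 23.78
position: [0.5745, -0.2688, 0.0771]
tcp_rot: [[1.0, 0.029, -0.01], [0.029, -1.0, 0.001], [-0.009, -0.002, -1.0]]
force: [-14.6, -1.4, 8.2]
opening: 0.005
grasp_force: 6.9
```

Request:
send_rows --pt "255 0.001 0 0 0" --pt "255 0.001 0 0 0" --pt "255 0 0 0 0"

```text
time_s: 24.03
position: [0.5745, -0.2689, 0.0772]
tcp_rot: [[0.999, 0.03, -0.014], [0.03, -1.0, 0.002], [-0.014, -0.002, -1.0]]
force: [-17.6, -3.3, 11.5]
opening: 0.008
grasp_force: 9.0
```

Request:
send_rows --pt "255 0.001 0 0 0" --pt "255 0.001 0 0 0" --pt "255 0 0 0 0" --pt "255 0 0 0 0"

```text
time_s: 24.37
position: [0.5745, -0.2688, 0.0771]
tcp_rot: [[0.999, 0.03, -0.018], [0.03, -1.0, 0.003], [-0.018, -0.003, -1.0]]
force: [-21.4, -3.7, 14.8]
opening: 0.007
grasp_force: 11.1
```

It's solidly stopped at 21 N, with no further travel. I'm backing off.

Request:
send_rows --pt "255 -0.004 0 0 0" --pt "255 -0.004 0 0 0" --pt "255 -0.005 0 0 0" --pt "255 -0.01 0 0 0" --pt "255 -0.015 0 0 0" --pt "255 -0.015 0 0 0" --pt "255 0 0 -0.01 0" --pt "255 0 0 -0.02 0" --pt "255 0 0 -0.025 0" --pt "255 0 0 -0.025 0" --pt "255 0 0 -0.01 0" --pt "255 0 0 0 0" --pt "255 0 0 0 0"

```text
time_s: 25.45
position: [0.5304, -0.2704, 0.1677]
tcp_rot: [[1.0, 0.028, 0.002], [0.028, -1.0, -0.001], [0.002, 0.001, -1.0]]
force: [-1.3, 0.4, -1.5]
opening: 0.007
grasp_force: 0.0
```

```bash
python3 m.py
```

```text
25.45 [ 0.5304 -0.2704  0.1677] yang -1.5427 F [-1.3  0.4 -1.5] M [0.01 0.04 0.01] open 0.6 g 0.0 tilt [ 0.002 -0.001]
fixed [-0.0007  0.039 ] slide [-0.0555 -0.0115]
0.09 44 [-0.0139 -0.0126 -0.0072] -0.069 0.0378
0.098 49 [-0.0142 -0.0126 -0.0052] -0.0681 0.0303
0.106 53 [-0.0138 -0.0123 -0.0058] -0.0682 0.0271
0.114 94 [-0.0132 -0.0073 -0.001 ] -0.068 0.0148
```

```bash
python3 -c "
from rig import *
print(hand_in())"
```

```text
the job is handed in; nothing more can be done
None
```

The job is handed in (no verdict came back): both plates stand upright and level on the fork near mid-jaw, against the fixed jaw, nipped at about 12 mm by a push of about 21 N, with the arm clear and nothing else knowingly touched.

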